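# Swing the chasing boom round to the round-headed stake

### The arm

A 6-joint arm with a two-finger parallel gripper is mounted at the origin on the work surface. World frame = base frame: x ahead of the robot, y to its left, z up, the work surface at z = 0. Lengths are in m, angles in rad, forces in N, time in s.
With the tool pointing down it reaches from about 0.375 to 0.925 m from the base axis. Payload 5.7 kg.
Tool frame: the origin (TCP) lies on the centre line of the jaws, within the pads' length; the fingertips stand 25 mm ahead of it and the grasp point (between the pads) lies 6 mm ahead of it (finger_overhang is the distance from the TCP to the fingertips, in m); z points along the fingers, y is the line along which they close (so a half turn about z gives the same grasp; the last joint's range is limited). The gripper opens to 88 mm and grips with 3 to 60 N. Pads are 20 mm wide; open, the fingers measure 115 mm over their backs; the gripper's body (75 mm by 178 mm) begins 61 mm behind the grasp point.
Start: joints at [1.083, 0.359, 1.51, -0, 1.272, -0.115], TCP at [0.219, 0.559, 0.248] pointing down, gripper open.
Joint ranges: [-2.97, 2.97], [-1.01, 2.36], [0.21, 2.38], [-0.96, 4.11], [0.2, 2.71], [-2.98, 2.98]. Speed limits (rad/s): [2.39, 2.39, 3.14, 3.14, 3.14, 3.14].

### API

Orientations are given as a rotation vector (axis times angle).
In Python, from cell import get_state, capture, get_calibration, hand_in, finger_overhang gives the robot as it stands.
- The arm moves only by the shell command python3 -m jog 'ROWS' [OPENING] [FORCE]. ROWS is a JSON object of lists of equal length, an entry for each row: "dp": the shift along the tool's x, y, z in units of 0.03 m (1.0 is 0.03 m), a list of three; "dr": the turn, a rotation vector about the tool's x, y, z in units of 4 degrees (1.0 is 4 degrees), a list of three. A call has exactly 10 rows; each row shifts and turns the commanded pose from where the row before left it, along the tool's axes as they then stand; what a row does not reach is not made up. A row lasts 1/10 s, in which the tool goes at most 50 mm and 8.59 degrees, less where a joint would pass 70% of its speed; a pose out of reach is approached as far as the arm can. A call with a number of a shift or a turn outside -1 to 1 is refused whole. A call with a gripper value outside its range is refused whole. OPENING is the opening, from 0 (shut) to 1 (fully open), set as the call begins (- or left out, the last holds). The fingers move at their own pace and stop on an object; FORCE is the grip in N (left out, the last holds). Time passes only in rows, so rows that do not move let the fingers close, or fill a call up. It gives the time, the measured TCP pose, the force, the opening and the grip force at its end, in the units of the state.
- get_state(): the state, without advancing time (a new reading comes with each control period).
- capture(name): name is "side" or "top" or "wrist"; returns (picture, depth): 384x512x3 uint8, blue, green, red; 384x512 float32, m along the optical axis (not along the pixel's ray), 0 where there is no reading.
- get_calibration(name): a dict with "camera_matrix" (3x3 intrinsics, pixels), "cam_to_world" (4x4, takes a point from camera to world coordinates); the wrist camera has in their place "tool_from_camera" (4x4, takes a point from camera to tool coordinates, whose origin is the TCP and whose axes are the flange's). Camera axes: x right, y up, looking along -z (the intrinsics and any distortion apply to the point x, -y, -z); pixel columns grow to the right and rows downward; lengths in m; the calibration is good to about 2 mm. A picture is of the moment at which its call begins: read the wrist's pose just before it. get_calibration takes no time and is no camera call.
- hand_in(): hands the job in; it is judged then, once.
The state is a dict: "time_s": time; "joint_pos": joint angles; "joint_vel": joint speeds; "joint_efforts": joint torques, N m; "position": TCP position; "eef_rot": TCP orientation; "contact_force": force on the tool from outside, world axes, zero at the start; "ft_torque": the same for the moment, N m; "opening": opening from 0.0 (shut) to 1.0 (fully open); "grip_force": force on a finger pad.
Only numpy, scipy, OpenCV 4.12 (cv2) and the standard library are available. Lean on these libraries where they do the work, as an engineer would, in place of code of your own. Each camera call takes 0.05 s, during which the arm holds its last target. There are 200 camera calls.

### The job

Swing the heavy boom with the copper plate round until its nose points at the stake with the round head, bring it to rest there, and let go: it must stay still for five seconds with nothing touching it. Move it only by pushing the two sprung rubber buffers on its sides, never touch its iron or the copper plate, never let it swing against an end stop, and leave the other things on the bench where they are.

Things in the scene. Friction and masses are not known exactly. Their poses are not given: they have to be found in the camera images.
- boom (a joint): Boom angle about its upright pivot, rad. At 0 the nose points roughly at the robot's base; positive is counter-clockwise seen from above (the nose moves towards -y). End stops at -0.9 and +0.9. Turns almost freely (damping 0.03 N m s/rad, dry friction 0.0015 N m): it coasts for many seconds. Inertia about the pivot nominally 0.95 kg m2, in fact up to 30 % more or less.
- boom_head (a point): The boom's own frame, turning with it: origin at bench height under the centre of its head, z up; pivot at (330, 0) mm, nose along -x. Beam 110 mm wide, top at 89 mm, from the pivot to a dark iron head 116 mm (along x) x 90 mm, 25 to 105 mm high, with a copper plate 112 mm wide on it (top at 116 mm); thin brass nose pin to x = -90 mm. About 9.5 kg. Not to be touched.
- buffer_left_face (a point): Centre of the outer face of the black rubber buffer on the boom's +y side: at rest at (0, 95, 75) mm in the frame of boom_head; moves with the buffer. The face looks along the boom's +y, is 104 mm wide along the boom, 55 mm high (47 to 102 mm above the bench) and stands 50 mm out from the head. Pushing on it turns the boom in the positive direction.
- buffer_right_face (a point): The same on the boom's -y side, at rest at (0, -95, 75) mm in the frame of boom_head, facing the boom's -y. Pushing on it turns the boom in the negative direction.
- buffer_left (a joint): How far the left buffer is pressed in, m: 0 free, 0.045 fully in. Spring 120 N/m without preload, hardly damped: the boom bounces back from a stationary finger.
- buffer_right (a joint): How far the right buffer is pressed in, m, the same spring.
- round_stake: Fixed small steel stake with a round, mushroom-shaped head of 60 mm diameter on a thin stem on a 60 mm square foot, 126 mm high; origin at the centre of its foot. It stands 445 to 490 mm from the pivot, just outside the reach of the boom's nose, on one side or the other. The target.
- square_stake: The same foot and stem with a flat square head 55 mm wide, 122 mm high, fixed, on the other side. Not the target.
- copper_pot: Bystander: loose open copper pot, 100 mm wide, 85 mm high, origin under its centre.
- brass_cup: Bystander: loose brass cup, 64 mm wide, 65 mm high, near the left edge of the boom's swing, origin under its centre.
- hammer: Bystander: loose hammer lying on the bench at the right.
- tin_bowl: Bystander: loose tin bowl, 100 mm wide, 50 mm high, origin under its centre.
- wax_tin: Bystander: loose flat tin, 70 mm wide, 35 mm high, origin under its centre.
- punch: Bystander: loose upright steel punch, 26 mm wide, 70 mm high, origin under its foot.
- mug: Bystander: loose brass mug, 72 mm wide, 80 mm high, origin under its centre.
Mind the look-alikes: they are no part of the job. Leave any blue look-alike of the round_stake alone.

How it is judged:
On the way:
1. the boom points at the round-headed stake and rests there by itself for 5 s, the fingers touching nothing (y of round_stake in the frame of boom_head between -0.035 and 0.035 m and velocity of joint boom between -0.02 and 0.02 rad/s and contact force between the fingers and anything else below 0.2 N), for 5 s.
At the end, for the whole second after the job is handed in: The round stake lies within 35 mm (about 4 degrees) of the boom's centre line, the boom turns slower than 0.02 rad/s, and it has stayed so for 5 s untouched (y of round_stake in the frame of boom_head between -0.035 and 0.035 m and velocity of joint boom between -0.02 and 0.02 rad/s).
It fails at once if the boom swings against an end stop (beyond 0.87 rad) (value of joint boom above 0.87 rad or value of joint boom below -0.87 rad).
It fails at once if the robot touches the boom's iron or the copper plate (over 2 N) (contact force between any of the fingers, the arm and boom_c0 above 2 N or contact force between any of the fingers, the arm and boom_c1 above 2 N or contact force between any of the fingers, the arm and boom_c2 above 2 N or contact force between any of the fingers, the arm and boom_c3 above 2 N or contact force between any of the fingers, the arm and boom_c4 above 2 N or contact force between any of the fingers, the arm and boom_c5 above 2 N).
It fails at once if a bystander is moved by more than 40 mm (distance of any of copper_pot, brass_cup, hammer, tin_bowl, wax_tin, punch, mug from where it was at the start of the episode above 0.04 m).
It also fails if it takes over 51 s, if anything falls off the work surface, if the arm or the gripper's body presses on something with over 40 N, if the wrist force passes 120 N, or if a joint passes its speed limit or range.

## Working session

There is one attempt and no reset: what is moved stays moved. The work goes in short steps, Python scripts to look and compute and a shell command to move; the robot and the scene stay as the last step left them, time stands still between calls to the robot, and variables do not carry over. Pictures are saved under pics/ and viewed, at most 10 in all, crops included, and the job is handed in when it is done.

```bash
ls; mkdir -p pics
python3 - <<'E'
from cell import *
import cv2,numpy as np
s=get_state();print(s['time_s'],s['position'],s['eef_rot'],s['opening'],finger_overhang if not callable(finger_overhang) else finger_overhang())
for n in ['top','side']:
    im,d=capture(n);cv2.imwrite(f'pics/{n}0.png',im);np.save(f'pics/{n}0.npy',d)
    c=get_calibration(n);print({k:np.round(v,3).tolist() if not isinstance(v,str) else v for k,v in c.items()})
E
```

```text
pics
0.0 [0.21822916 0.55821412 0.24679982] [-5.82066717e-01 -3.08664298e+00  2.82190619e-03] 1.0000791135893645 0.025
{'camera_matrix': [[373.604, 0.0, 257.877], [0.0, 373.604, 192.322], [0.0, 0.0, 1.0]], 'cam_to_world': [[-0.001, 0.979, -0.203, 0.231], [-1.0, -0.002, -0.004, 0.012], [-0.005, 0.203, 0.979, 1.482], [0.0, 0.0, 0.0, 1.0]]}
{'camera_matrix': [[474.556, 0.0, 257.835], [0.0, 474.556, 188.172], [0.0, 0.0, 1.0]], 'cam_to_world': [[0.967, 0.138, -0.212, 0.236], [-0.253, 0.562, -0.787, -1.097], [0.011, 0.815, 0.579, 0.87], [0.0, 0.0, 0.0, 1.0]]}
```

View pics/top0.png

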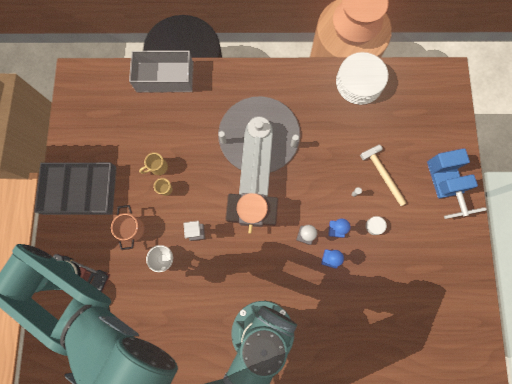

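View pics/side0.png

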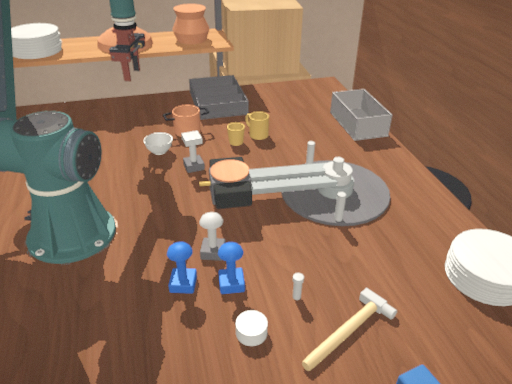

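The top view shows the boom (pivot cap about (260,127), copper plate (251,208)).
Candidates for the target:
- grey round head (308,233)
- grey square head (193,230)
- blue look-alikes (340,228) and (333,259)
- tin (376,226)

I choose the grey round head at (308,233) and will check it in a crop.

```bash
cat > h.py <<'E'
import cv2,numpy as np
from cell import *
def world(n,u,v,d):
    c=get_calibration(n);K=np.array(c['camera_matrix']);T=np.array(c['cam_to_world'])
    p=np.stack([(u-K[0,2])*d/K[0,0],-(v-K[1,2])*d/K[1,1],-d,np.ones_like(d)],-1)
    return p@T.T[:,:3]
def cloud(n,im,d):
    v,u=np.mgrid[:384,:512].astype(float);return world(n,u,v,d.astype(float))
def plate(n='top'):
    """centre of copper plate by colour and height near boom"""
    im,d=capture(n);return plate_of(n,im,d)
def plate_of(n,im,d):
    P=cloud(n,im,d);h=cv2.cvtColor(im,cv2.COLOR_BGR2HSV)
    m=(abs(P[...,2]-.116)<.012)&(h[...,1]>90)&((h[...,0]<18))&(d>0)&(P[...,0]>.3)&(P[...,0]<.62)&(abs(P[...,1])<.3)
    return P[m].mean(0),m.sum(),P,im
E
python3 - <<'E'
from h import *
for n in ['top']:
    im=cv2.imread(f'pics/{n}0.png');d=np.load(f'pics/{n}0.npy')
    p,k,P,_=plate_of(n,im,d);print('plate',p,k)
    for nm,(u,v) in dict(pivot=(260,124),disc=(245,140),round=(308,233),sq=(192,229),b1=(340,227),b2=(333,258),tin=(376,225),cup=(162,187),mug=(154,164),bowl=(159,259),pot=(125,227),punch=(357,191)).items():
        print(nm,P[v,u].round(3))
    for nm,b,z in [('roundhead',(290,220,325,250),.1),('sq',(180,215,208,245),.1),('pivot',(245,112,276,142),.1)]:
        x0,y0,x1,y1=b;Q=P[y0:y1,x0:x1].reshape(-1,3);Q=Q[Q[:,2]>z];print(nm,Q.min(0).round(3),Q.max(0).round(3),((Q.min(0)+Q.max(0))/2).round(3),Q.mean(0).round(3))
im=cv2.imread('pics/side0.png');cv2.imwrite('pics/crop.png',cv2.resize(im[120:300,130:370],None,fx=3,fy=3))
E
```

```text
plate [0.45643676 0.0424955  0.11404687] 714
pivot [0.783 0.009 0.121]
disc [0.734 0.069 0.078]
round [ 0.362 -0.164  0.125]
sq [0.378 0.259 0.118]
b1 [ 0.383 -0.28   0.125]
b2 [ 0.272 -0.249  0.131]
tin [ 0.401 -0.439  0.038]
cup [0.56  0.407 0.007]
mug [0.655 0.443 0.013]
bowl [0.273 0.404 0.007]
pot [0.398 0.544 0.01 ]
punch [ 0.528 -0.364  0.07 ]
roundhead [ 0.231 -0.195  0.106] [0.393 0.012 1.482] [ 0.312 -0.091  0.794] [ 0.361 -0.162  0.145]
sq [0.231 0.012 0.102] [0.407 0.291 1.482] [0.319 0.152 0.792] [0.375 0.258 0.138]
pivot [0.231 0.002 0.1  ] [0.799 0.029 1.482] [0.515 0.015 0.791] [0.764 0.016 0.16 ]
```

View pics/crop.png

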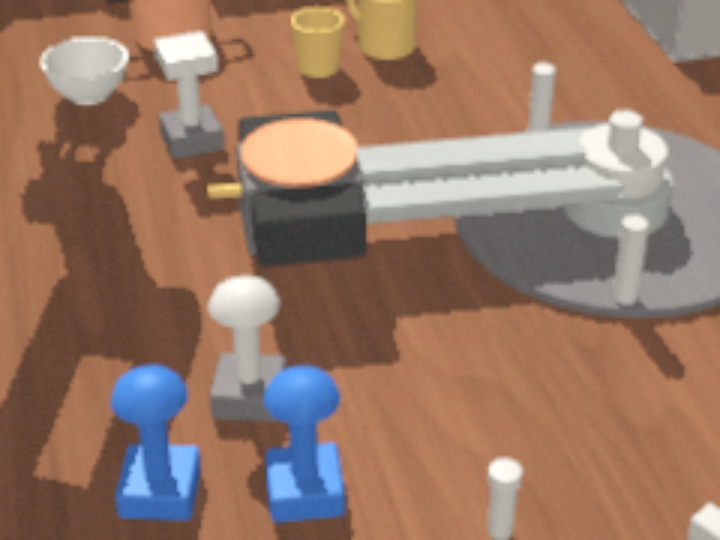

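The crop confirms it: a grey stem with a mushroom head, at crop (245,300). The head is at world (0.362,-0.164). The boom is at φ≈-0.10 and the target at φ≈+0.39, so I push the left buffer towards -y. First I shut the fingers and approach the left side.

```bash
python3 -m jog '{"dp":[[-0.82,-0.76,0.1],[-0.82,-0.76,0.1],[-0.82,-0.76,0.1],[-0.82,-0.76,0.1],[-0.82,-0.76,0.1],[-0.82,-0.76,0.1],[-0.82,-0.76,0.1],[-0.82,-0.76,0.1],[-0.82,-0.76,0.1],[-0.82,-0.76,0.1]],"dr":[[0,0,-0.53],[0,0,-0.53],[0,0,-0.53],[0,0,-0.53],[0,0,-0.53],[0,0,-0.53],[0,0,-0.53],[0,0,-0.53],[0,0,-0.53],[0,0,-0.53]]}' 0
python3 - <<'E'
from h import *
s=get_state();print(s['time_s'],s['position'],s['eef_rot'],s['contact_force'],s['opening'])
from scipy.spatial.transform import Rotation as R
print(R.from_rotvec(s['eef_rot']).as_matrix().round(3))
E
```

```text
time_s: 1.1
position: [0.4119, 0.2854, 0.2173]
eef_rot: [-0.002, -3.141, 0.001]
contact_force: [0.6, 0.3, 0.4]
opening: 0.129
grip_force: 0.0
1.1 [0.41186027 0.28542435 0.21729623] [-1.94948323e-03 -3.14089981e+00  5.50892224e-04] [0.56892941 0.265321   0.35403555] 0.12872509283118286
[[-1.     0.001 -0.001]
 [ 0.001  1.    -0.   ]
 [ 0.001 -0.    -1.   ]]
```

```bash
python3 -m jog '{"dp":[[-0.36,-0.76,0],[-0.36,-0.76,0],[-0.36,-0.76,0.5],[-0.36,-0.76,0.5],[-0.36,-0.76,0.5],[0,0,0.6],[0,0,0.6],[0,0,0.6],[0,0,0.4],[0,0,0.3]],"dr":[[0,0,0],[0,0,0],[0,0,0],[0,0,0],[0,0,0],[0,0,0],[0,0,0],[0,0,0],[0,0,0],[0,0,0]]}'
python3 - <<'E'
from h import *
p,k,P,im=plate();s=get_state();print(p,k,s['position'],s['contact_force'])
cv2.imwrite('pics/t1.png',im)
cap=P[100:150,240:285].reshape(-1,3);h=cap[(cap[:,2]>.11)&(cap[:,2]<.14)];print(len(h),h.min(0),h.max(0),h.mean(0))
E
```

```text
time_s: 2.1
position: [0.4648, 0.1725, 0.0967]
eef_rot: [-0.004, -3.14, 0.001]
contact_force: [0.2, 0.6, 0.6]
opening: 0.005
grip_force: 0.0
[0.45589973 0.04079036 0.11389557] 688 [0.46425134 0.1724218  0.09586544] [ 0.07489181 -0.38597602 -1.18524495]
54 [0.76930653 0.00158396 0.11056029] [0.79839807 0.02879518 0.1248336 ] [0.78237893 0.01608958 0.11958201]
```

View pics/t1.png

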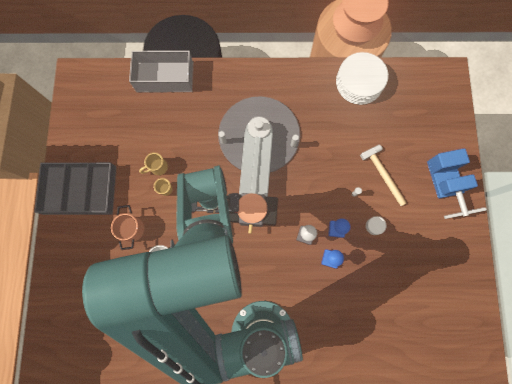

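The top view shows the shut fingers just left of the left buffer, at about (232,208), with the plate at (252,207) still visible. Next is a slow constant-speed push, so the boom leaves at about twice the finger speed.

```bash
python3 -m jog '{"dp":[[0,-0.18,0],[0,-0.18,0],[0,-0.18,0],[0,-0.055,0],[0,-0.055,0],[0,-0.055,0],[0,-0.055,0],[0,-0.055,0],[0,-0.055,0],[0,-0.055,0]],"dr":[[0,0,0],[0,0,0],[0,0,0],[0,0,0],[0,0,0],[0,0,0],[0,0,0],[0,0,0],[0,0,0],[0,0,0]]}'
python3 - <<'E'
from h import *
s=get_state();print(s['time_s'],s['position'],s['contact_force'])
E
```

```text
time_s: 3.15
position: [0.4651, 0.1448, 0.0976]
eef_rot: [-0.004, -3.141, 0.0]
contact_force: [-0.3, 0.8, 0.0]
opening: 0.006
grip_force: 0.0
3.15 [0.46507589 0.14475172 0.0976208 ] [-0.32334481  0.79963489  0.02522572]
```

```bash
python3 -m jog '{"dp":[[0,-0.055,0],[0,-0.055,0],[0,-0.055,0],[0,-0.055,0],[0,-0.055,0],[0,-0.055,0],[0,-0.055,0],[0,-0.055,0],[0,0,-1],[0,0,-1]],"dr":[[0,0,0],[0,0,0],[0,0,0],[0,0,0],[0,0,0],[0,0,0],[0,0,0],[0,0,0],[0,0,0],[0,0,0]]}'
cat >> h.py <<'E'
def meas(n='top'):
    t=get_state()['time_s'];p,k,P,im=plate(n);px,py=.784,.014
    print(n,round(t,2),p.round(4),k,'r',round(float(np.hypot(p[0]-px,p[1]-py)),4),'phi',round(float(np.arctan2(py-p[1],px-p[0])),4))
E
python3 - <<'E'
from h import *
meas();meas('side')
s=get_state();print(s['time_s'],s['position'],s['contact_force'])
E
```

```text
time_s: 4.15
position: [0.4642, 0.1313, 0.1576]
eef_rot: [-0.004, -3.139, 0.001]
contact_force: [0.1, -0.0, 0.1]
opening: 0.009
grip_force: 0.0
top 4.15 [0.4528 0.0183 0.1139] 614 r 0.3312 phi -0.0131
side 4.2 [0.4547 0.0177 0.1118] 660 r 0.3294 phi -0.0114
4.25 [0.46781815 0.13185154 0.16088559] [0.93160175 0.15998462 0.19907527]
```

```bash
python3 -m jog '{"dp":[[-0.15,-1,-0.4],[-0.15,-1,0],[-0.15,-1,0],[-0.15,-1,0],[-0.15,-1,0],[-0.15,-1,0],[-0.15,-1,0],[-0.15,-1,0],[-0.15,-1,0],[-0.15,-1,0]],"dr":[[0,0,0],[0,0,0],[0,0,0],[0,0,0],[0,0,0],[0,0,0],[0,0,0],[0,0,0],[0,0,0],[0,0,0]]}'
python3 - <<'E'
from h import *
meas();meas('side')
s=get_state();print(s['time_s'],s['position'],s['contact_force'])
E
```

```text
time_s: 5.25
position: [0.5089, -0.1698, 0.1689]
eef_rot: [-0.005, -3.141, -0.0]
contact_force: [-0.0, -0.2, -0.7]
opening: 0.005
grip_force: 0.0
top 5.25 [ 0.4567 -0.0063  0.1139] 685 r 0.3279 phi 0.062
side 5.3 [ 0.4373 -0.0243  0.1123] 209 r 0.3488 phi 0.1101
5.35 [ 0.5101417  -0.17204968  0.16912832] [-0.06977664  0.07669652 -0.22123545]
```

```bash
python3 -m jog '{"dp":[[0,-0.5,0],[0,-0.4,0.4],[0,-0.3,0.5],[0,0,0.5],[0,0,0.5],[0,0,0.4],[0,0,0.1],[0,0,0],[0,0,0],[0,0,0]],"dr":[[0,0,0],[0,0,0],[0,0,0],[0,0,0],[0,0,0],[0,0,0],[0,0,0],[0,0,0],[0,0,0],[0,0,0]]}'
python3 - <<'E'
from h import *
meas()
s=get_state();print(s['time_s'],s['position'],s['contact_force'])
im,d=capture('top');cv2.imwrite('pics/t2.png',im)
E
```

```text
time_s: 6.35
position: [0.5097, -0.2047, 0.0983]
eef_rot: [0.004, 3.14, -0.001]
contact_force: [0.3, 0.5, 0.1]
opening: 0.004
grip_force: 0.0
top 6.35 [ 0.5019 -0.0702  0.1129] 10 r 0.2943 phi 0.29
6.4 [ 0.50962363 -0.2046997   0.09835188] [0.84570536 1.03721554 0.4139937 ]
```

View pics/t2.png

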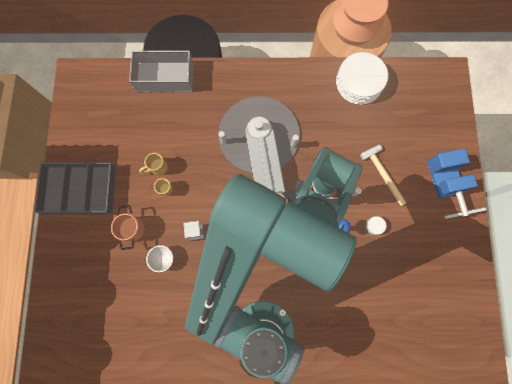

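The arm hides the plate, but the grey beam from (260,135) to (272,190) is visible, so I'll measure the angle from the beam.

```bash
cat >> h.py <<'E'
def beam_of(im,d,n='top',dbg=0):
    P=cloud(n,im,d);h=cv2.cvtColor(im,cv2.COLOR_BGR2HSV);px,py=.784,.014
    m=(d>0)&(P[...,2]>.078)&(P[...,2]<.1)&(h[...,1]<60)&(h[...,2]>90)
    Q=P[m];r=np.hypot(Q[:,0]-px,Q[:,1]-py);a=np.arctan2(py-Q[:,1],px-Q[:,0])
    out=[]
    for r0 in np.arange(.07,.27,.02):
        s=(r>=r0)&(r<r0+.02)&(abs(a)<1)
        if s.sum()>8:
            lo,hi=np.percentile(a[s],[3,97]);w=(hi-lo)*(r0+.01)
            out.append((r0,(lo+hi)/2,w))
    return np.array(out)
def beam(n='top'):
    t=get_state()['time_s'];im,d=capture(n);o=beam_of(im,d,n);print(n,round(t,2));print(o.round(3).tolist());return t,o
E
python3 - <<'E'
from h import *
print(beam_of(cv2.imread('pics/top0.png'),np.load('pics/top0.npy')).round(3).tolist())
beam();beam('side')
E
```

```text
[[0.07, -0.132, 0.114], [0.09, -0.119, 0.105], [0.11, -0.083, 0.101], [0.13, -0.113, 0.1], [0.15, -0.092, 0.099], [0.17, -0.092, 0.102], [0.19, -0.085, 0.101], [0.21, -0.074, 0.094], [0.23, -0.085, 0.099], [0.25, -0.088, 0.101]]
top 6.45
[[0.07, 0.109, 0.107], [0.09, 0.131, 0.107], [0.11, 0.14, 0.104], [0.13, 0.172, 0.096], [0.15, 0.143, 0.098], [0.17, 0.141, 0.096], [0.19, 0.163, 0.104], [0.21, 0.172, 0.089], [0.23, 0.241, 0.069], [0.25, 0.258, 0.056]]
side 6.5
[[0.07, 0.214, 0.071], [0.09, 0.206, 0.069], [0.11, 0.336, 0.069], [0.13, 0.209, 0.083], [0.15, 0.201, 0.047]]
```

```bash
python3 -m jog '{"dp":[[0,0,0],[0,0,0],[0,0,0],[0,0,0],[0,0,0],[0,0,0],[0,0,0],[0,0,0],[0,0,0],[0,0,0]],"dr":[[0,0,0],[0,0,0],[0,0,0],[0,0,0],[0,0,0],[0,0,0],[0,0,0],[0,0,0],[0,0,0],[0,0,0]]}'
python3 - <<'E'
from h import *
beam();print(get_state()['position'])
E
```

```text
time_s: 7.55
position: [0.5091, -0.2045, 0.0977]
eef_rot: [-0.004, -3.142, 0.0]
contact_force: [-0.3, -0.1, 0.1]
opening: 0.006
grip_force: 0.0
top 7.55
[[0.07, 0.221, 0.108], [0.09, 0.227, 0.105], [0.11, 0.253, 0.102], [0.13, 0.238, 0.102], [0.15, 0.256, 0.1], [0.17, 0.246, 0.1], [0.19, 0.24, 0.1], [0.21, 0.26, 0.095], [0.23, 0.296, 0.08], [0.25, 0.329, 0.058]]
[ 0.50913918 -0.20448597  0.09769181]
```

```bash
python3 -m jog '{"dp":[[0,0,0],[0,0,0],[0,0,0],[0,0,0],[0,0,0],[0,0,0],[0,0,0],[0,0,0],[0,0,0],[0,0,0]],"dr":[[0,0,0],[0,0,0],[0,0,0],[0,0,0],[0,0,0],[0,0,0],[0,0,0],[0,0,0],[0,0,0],[0,0,0]]}'
python3 - <<'E'
from h import *
beam()
E
```

```text
time_s: 8.6
position: [0.5091, -0.2045, 0.0977]
eef_rot: [-0.004, -3.142, 0.0]
contact_force: [0.0, -0.3, 0.5]
opening: 0.009
grip_force: 0.0
top 8.6
[[0.07, 0.266, 0.113], [0.09, 0.294, 0.103], [0.11, 0.305, 0.103], [0.13, 0.3, 0.103], [0.15, 0.343, 0.101], [0.17, 0.318, 0.091], [0.19, 0.324, 0.099], [0.21, 0.33, 0.098], [0.23, 0.342, 0.095], [0.25, 0.362, 0.084]]
```

```bash
python3 -m jog '{"dp":[[0,0,0],[0,0,0],[-0.016,-0.04,0],[-0.016,-0.04,0],[-0.016,-0.04,0],[-0.016,-0.04,0],[-0.016,-0.04,0],[-0.016,-0.04,0],[-0.016,-0.04,0],[-0.016,-0.04,0]],"dr":[[0,0,0],[0,0,0],[0,0,0],[0,0,0],[0,0,0],[0,0,0],[0,0,0],[0,0,0],[0,0,0],[0,0,0]]}'; python3 -m jog '{"dp":[[-0.016,-0.04,0],[-0.016,-0.04,0],[-0.016,-0.04,0],[-0.016,-0.04,0],[-0.016,-0.04,0],[-0.016,-0.04,0],[-0.05,-0.12,0],[-0.05,-0.12,0],[-0.05,-0.12,0],[0,0,0]],"dr":[[0,0,0],[0,0,0],[0,0,0],[0,0,0],[0,0,0],[0,0,0],[0,0,0],[0,0,0],[0,0,0],[0,0,0]]}'
python3 - <<'E'
from h import *
beam()
E
```

```text
time_s: 9.65
position: [0.5129, -0.2141, 0.0976]
eef_rot: [-0.004, -3.141, -0.0]
contact_force: [-0.6, 0.3, -0.7]
opening: 0.0
grip_force: 0.0
time_s: 10.65
position: [0.5207, -0.2329, 0.0977]
eef_rot: [0.005, 3.141, -0.001]
contact_force: [-0.3, -0.5, 0.2]
opening: 0.005
grip_force: 0.0
top 10.65
[[0.07, 0.328, 0.101], [0.09, 0.393, 0.101], [0.11, 0.351, 0.099], [0.13, 0.371, 0.1], [0.15, 0.358, 0.097], [0.17, 0.385, 0.099], [0.19, 0.382, 0.095], [0.21, 0.433, 0.072], [0.23, 0.458, 0.063], [0.25, 0.477, 0.055]]
```

```bash
python3 -m jog '{"dp":[[0,0,0],[0,0,0],[0,0,0],[0,0,0],[0,0,0],[0,0,0],[0,0,0],[0,0,0],[0,0,0],[0,0,0]],"dr":[[0,0,0],[0,0,0],[0,0,0],[0,0,0],[0,0,0],[0,0,0],[0,0,0],[0,0,0],[0,0,0],[0,0,0]]}'
python3 - <<'E'
from h import *
beam();beam()
E
```

```text
time_s: 11.7
position: [0.5203, -0.2321, 0.0977]
eef_rot: [-0.004, -3.142, 0.0]
contact_force: [0.2, -0.1, -0.7]
opening: 0.005
grip_force: 0.0
top 11.7
[[0.07, 0.321, 0.104], [0.09, 0.387, 0.106], [0.11, 0.368, 0.104], [0.13, 0.378, 0.097], [0.15, 0.38, 0.096], [0.17, 0.385, 0.1], [0.19, 0.386, 0.098], [0.21, 0.432, 0.077], [0.23, 0.458, 0.06], [0.25, 0.471, 0.051]]
top 11.75
[[0.07, 0.3, 0.1], [0.09, 0.371, 0.104], [0.11, 0.396, 0.1], [0.13, 0.376, 0.097], [0.15, 0.381, 0.098], [0.17, 0.372, 0.095], [0.19, 0.395, 0.094], [0.21, 0.428, 0.081], [0.23, 0.457, 0.059], [0.25, 0.48, 0.056]]
```

The boom is nearly at rest at about 0.38. I retreat sideways and up so the plate comes into view.

```bash
python3 -m jog '{"dp":[[0,-0.1,-0.5],[0,0,-1],[0,0,-1],[0,0,-1],[0,-1,-0.5],[0,-1,0],[0,-1,0],[0,-1,0],[0,-1,0],[0,-1,0]],"dr":[[0,0,0],[0,0,0],[0,0,0],[0,0,0],[0,0,0],[0,0,0],[0,0,0],[0,0,0],[0,0,0],[0,0,0]]}'
python3 - <<'E'
from h import *
beam();meas()
im,d=capture('top');cv2.imwrite('pics/t3.png',im)
E
```

```text
time_s: 12.8
position: [0.5196, -0.4162, 0.2176]
eef_rot: [-0.004, -3.141, -0.0]
contact_force: [0.5, -0.9, -0.2]
opening: 0.006
grip_force: 0.0
top 12.8
[[0.07, 0.298, 0.104], [0.09, 0.382, 0.108], [0.11, 0.389, 0.1], [0.13, 0.373, 0.1], [0.15, 0.363, 0.097], [0.17, 0.375, 0.097], [0.19, 0.385, 0.099], [0.21, 0.395, 0.098], [0.23, 0.371, 0.094], [0.25, 0.234, 0.025]]
top 12.85 [nan nan nan] 0 r nan phi nanh.py:15: RuntimeWarning: Mean of empty slice.
  return P[m].mean(0),m.sum(),P,im
  ret = um.true_divide(
```

View pics/t3.png

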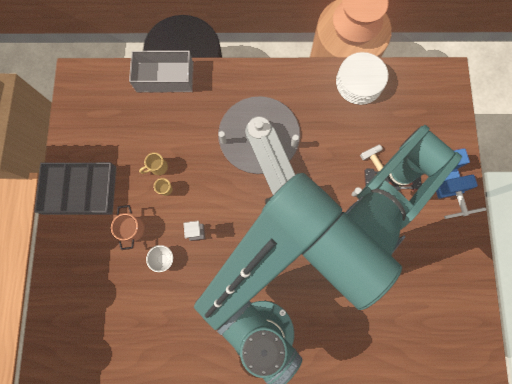

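The beam still sits at about 0.38, but the arm covers the head. I'll swing the arm further right to clear the view while the boom rests.

```bash
python3 -m jog '{"dp":[[0.7,-0.8,0],[0.7,-0.8,0],[0.7,-0.8,0],[0.7,-0.8,0],[0.7,-0.8,0],[0.7,-0.8,0],[0.7,-0.8,0],[0.7,-0.8,0],[0.7,-0.8,0],[0.7,-0.8,0]],"dr":[[0,0,0],[0,0,0],[0,0,0],[0,0,0],[0,0,0],[0,0,0],[0,0,0],[0,0,0],[0,0,0],[0,0,0]]}'
python3 - <<'E'
from h import *
beam();meas();meas('side')
im,d=capture('top');cv2.imwrite('pics/t4.png',im)
E
```

```text
time_s: 13.95
position: [0.309, -0.6539, 0.2177]
eef_rot: [0.003, 3.142, 0.002]
contact_force: [0.6, -0.5, 0.2]
opening: 0.002
grip_force: 0.0
top 13.95
[[0.07, 0.28, 0.105], [0.09, 0.354, 0.103], [0.11, 0.372, 0.104], [0.13, 0.382, 0.099], [0.15, 0.377, 0.104], [0.17, 0.389, 0.101], [0.19, 0.374, 0.095], [0.21, 0.389, 0.1], [0.23, 0.391, 0.098], [0.25, 0.387, 0.102]]
top 14.0 [ 0.4811 -0.1135  0.1136] 716 r 0.3286 phi 0.3985
side 14.05 [ 0.4969 -0.1517  0.1118] 83 r 0.3314 phi 0.5235
```

View pics/t4.png

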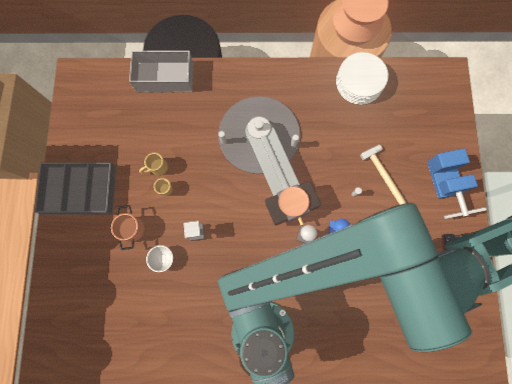

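The nose pin at (300,222) points straight at the round head at (308,233). Plate phi is 0.3985 against 0.399 for the target. Now I wait and check for drift.

```bash
Z='{"dp":[[0,0,0],[0,0,0],[0,0,0],[0,0,0],[0,0,0],[0,0,0],[0,0,0],[0,0,0],[0,0,0],[0,0,0]],"dr":[[0,0,0],[0,0,0],[0,0,0],[0,0,0],[0,0,0],[0,0,0],[0,0,0],[0,0,0],[0,0,0],[0,0,0]]}'; true
python3 -m jog '{"dp":[[0,0,0],[0,0,0],[0,0,0],[0,0,0],[0,0,0],[0,0,0],[0,0,0],[0,0,0],[0,0,0],[0,0,0]],"dr":[[0,0,0],[0,0,0],[0,0,0],[0,0,0],[0,0,0],[0,0,0],[0,0,0],[0,0,0],[0,0,0],[0,0,0]]}' >/dev/null
python3 -m jog '{"dp":[[0,0,0],[0,0,0],[0,0,0],[0,0,0],[0,0,0],[0,0,0],[0,0,0],[0,0,0],[0,0,0],[0,0,0]],"dr":[[0,0,0],[0,0,0],[0,0,0],[0,0,0],[0,0,0],[0,0,0],[0,0,0],[0,0,0],[0,0,0],[0,0,0]]}' >/dev/null
python3 -c "from h import *;meas()"
python3 -m jog '{"dp":[[0,0,0],[0,0,0],[0,0,0],[0,0,0],[0,0,0],[0,0,0],[0,0,0],[0,0,0],[0,0,0],[0,0,0]],"dr":[[0,0,0],[0,0,0],[0,0,0],[0,0,0],[0,0,0],[0,0,0],[0,0,0],[0,0,0],[0,0,0],[0,0,0]]}' >/dev/null
python3 -m jog '{"dp":[[0,0,0],[0,0,0],[0,0,0],[0,0,0],[0,0,0],[0,0,0],[0,0,0],[0,0,0],[0,0,0],[0,0,0]],"dr":[[0,0,0],[0,0,0],[0,0,0],[0,0,0],[0,0,0],[0,0,0],[0,0,0],[0,0,0],[0,0,0],[0,0,0]]}' >/dev/null
python3 -c "from h import *;meas()"
python3 -m jog '{"dp":[[0,0,0],[0,0,0],[0,0,0],[0,0,0],[0,0,0],[0,0,0],[0,0,0],[0,0,0],[0,0,0],[0,0,0]],"dr":[[0,0,0],[0,0,0],[0,0,0],[0,0,0],[0,0,0],[0,0,0],[0,0,0],[0,0,0],[0,0,0],[0,0,0]]}' >/dev/null
python3 -m jog '{"dp":[[0,0,0],[0,0,0],[0,0,0],[0,0,0],[0,0,0],[0,0,0],[0,0,0],[0,0,0],[0,0,0],[0,0,0]],"dr":[[0,0,0],[0,0,0],[0,0,0],[0,0,0],[0,0,0],[0,0,0],[0,0,0],[0,0,0],[0,0,0],[0,0,0]]}' >/dev/null
python3 -c "from h import *;meas()"
```

```text
top 16.15 [ 0.4811 -0.113   0.1136] 709 r 0.3284 phi 0.3971
top 18.2 [ 0.4807 -0.1132  0.1137] 705 r 0.3289 phi 0.3972
top 20.25 [ 0.4811 -0.1127  0.1138] 711 r 0.3283 phi 0.3961
```

The boom has stayed still for over 6 s on target, so I hand in.

```bash
python3 -c "from cell import *;print(hand_in())"
```

```text
the job is handed in; nothing more can be done
None
```

The job is handed in: the boom's nose points at the round-headed stake (measured 0.396 rad against a target of about 0.399), and it stayed still and untouched for over 6 s before hand-in at about 20 s.

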